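# Loosen the knurled lock wheel and free the clamped book

## Robot

A 7-joint arm with a two-finger parallel gripper is mounted at the origin on the work surface; the furniture and walls round the work are solid. World frame = base frame: x ahead of the robot, y to its left, z up, the work surface at z = 0. Lengths are in m, angles in rad, forces in N, time in s.
With the tool pointing down it reaches from about 0.375 to 0.925 m from the base axis. Payload 3.1 kg.
Tool frame: the origin (TCP) lies at the very end of the fingers, on their centre line; the grasp point (between the pads) lies 19 mm behind it; z points along the fingers, y is the direction in which the jaws open and shut (so a half turn about z gives the same grasp; the last joint's range is limited). The gripper opens to 85 mm and grips with 20 to 120 N. Pads are 22 mm wide; open, the fingers measure 114 mm over their backs; the gripper's body (76 mm by 85 mm) begins 54 mm behind the grasp point. The pads swing forward as they close: fully open they stand 13 mm farther back than shut.
Start: joints at [-0.098, 0.383, 0.044, 1.598, -0.018, 1.161, -0.05], TCP at [0.65, 0, 0.206] pointing down, gripper open.
Joint ranges: [-2.61, 2.61], [-0.41, 2.15], [-1.48, 1.57], [0, 2.5], [-1.57, 4.71], [0.05, 1.97], [-2.85, 2.85]. Speed limits (rad/s): [2.79, 2.79, 3.14, 3.14, 3.14, 3.14, 3.14].

## Interface

Orientations are given as a rotation vector (axis times angle).
In Python, from station import robot gives the robot as it stands.
- The arm moves only by the shell command python3 -m pendant 'ROWS' [FORCE]. ROWS is JSON, a list of rows, each an object of numbers: "x", "y", "z": the shift along the tool's x, y, z in mm; "rx", "ry", "rz": the turn, a rotation vector about the tool's x, y, z in rad; "fingers": the closure, from 0 (fully open) to 1 (shut). A call has 1 to 12 rows; each row is the pose to reach, as a shift and turn from the pose measured when the call began, along the tool's axes at that moment; what a row does not reach only later rows make up. A row lasts 1/8 s, in which the tool goes at most 62.5 mm and 10.7 degrees, less where a joint would pass 70% of its speed; a pose out of reach is approached as far as the arm can. A call with a gripper value outside its range is refused whole. The fingers move at their own pace and stop on an object; FORCE is the grip in N (left out, the last holds). Time passes only in rows, so rows that repeat a pose let the fingers close. It gives the time, the measured TCP pose, the force and the opening at its end, in the units of the state.
- robot.get_state(): the state, without advancing time (a new reading comes with each control period).
- robot.snapshot(name): name is "scene" or "side" or "wrist"; returns the picture (384x512x3 uint8, blue, green, red); there is no depth.
- robot.get_calibration(name): a dict with "fx", "fy", "cx", "cy" (pixels), "eye" and "attitude" of the camera in the world; the wrist camera has in their place "T_tool_cam" (4x4, takes a point from camera to tool coordinates, whose origin is the TCP and whose axes are the flange's). Camera axes: x right, y up, looking along -z (the intrinsics and any distortion apply to the point x, -y, -z); pixel columns grow to the right and rows downward; lengths in m; the calibration is good to about 2 mm. A picture is of the moment at which its call begins: read the wrist's pose just before it. get_calibration takes no time and is no camera call.
- robot.job_done(): hands the job in, once; it reports no verdict.
The state is a dict: "t": time; "joint_pos": joint angles; "dq": joint speeds; "joint_efforts": joint torques, N m; "eef_pos": TCP position; "eef_rot": TCP orientation; "force": force on the tool from outside, world axes, zero at the start; "wrist_torque": the same for the moment, N m; "gripper_width": finger opening in m.
Only numpy, scipy, OpenCV 4.12 (cv2) and the standard library are available. Lean on these libraries where they do the work, as an engineer would, in place of code of your own. Each camera call takes 0.05 s, during which the arm holds its last target. There are 200 camera calls.

## Task

The book block in the gluing clamp is dry: without gripping or lifting anything, roll the knurled lock wheel with a fingertip, top of the rim moving away from the book, two full turns out from tight (at most half a turn more). Then push the wooden sliding cheek away from the book, all the way back to its stop against the lock block. Leave the book, the weight on it and the things around the clamp where they are.

Things in the scene. Friction and masses are not known exactly. Their poses are not given: they have to be found in the camera images.
- clamp: Gluing clamp fixed to the bench; origin on the bench below the closed sliding cheek's book-side face. Axes: x along the cheeks, y from lock block to book (away from the robot, within 0.3 rad of world +x), z up. Bed 12 mm thick, x +-105, y -165..177 mm. Fixed cheek y 148..168, top z 70 mm. Dark steel lock block x +-60, y -155..-75, top z 74 mm, with a 32 mm wide slot along y for the wheel
- wheel_top (a point): fixed point: uppermost point of the steel knurled lock wheel's rim, 98 mm above the bench, at clamp x 0, y -115 mm; oriented as the clamp. Wheel radius 32 mm, 24 mm wide; its axis lies level along the clamp's x, 32 mm below this point; the rim stands 24 mm proud of the block. A fingertip pressed on the rim with 3 to 10 N and dragged along turns it by friction; it stays where left
- wheel (a joint): turn of the lock wheel in rad: 0 = tight (its start), grows as the top of the rim moves along the clamp's -y (away from the book); it cannot turn below 0; two full turns = 12.57. A brass bar across the rim is uppermost at 0 and again after each full turn
- pin_top (a point): top of the brass lock pin, 14 mm across, standing on the lock block at clamp x = +40, y = -115 mm; its head is 5 mm high when tight and it rises 4 mm for every turn of the wheel (8 mm after two turns). The pin frees the sliding cheek after about 1.8 turns; before that the cheek is locked
- cheek_face (a point): point on the middle of the sliding cheek's face that looks to the book, 80 mm above the bench; moves with the cheek; oriented as the clamp. Wooden plate 180 (x) x 20 (y) mm, y -20..0 mm when closed, top 100 mm above the bench, 46 mm above the book, so it can be pushed on this face from above the book. About 3 N of friction, more if moved fast
- cheek (a joint): travel of the sliding cheek in m along the clamp's -y: 0 = against the book (start), 0.055 = back at its stop against the lock block
- book: white book block, 200 (along clamp x) x 146 x 42 mm, loose, lying on the bed between the cheeks; origin at the centre of its underside, 12 mm above the bench (its top is 54 mm above the bench)
- weight: loose dark iron book weight 50 x 85 mm with a wooden knob, 60 mm high, standing on the book at about clamp y = 100 mm (its edge at least 50 mm from the cheek); origin at the centre of its underside
- reel_white: wooden reel of white thread, 36 mm across, 45 mm high, standing on the bench on the clamp's +x side (right as the robot sees it); origin at the centre of its underside
- reel_brown: wooden reel of brown thread, 36 mm across, 45 mm high, standing on the bench on the clamp's +x side; origin at the centre of its underside
- needle_tin: flat round tin, 46 mm across, 21 mm high, on the bench on the clamp's +x side, near the cheek; origin at the centre of its underside
- wax: cake of beeswax 31 x 45 x 19 mm, on the bench on the clamp's +x side, beside the lock block; origin at the centre of its underside

How it is judged:
By the outcome, as a careful person would: the job done as asked, in the order asked, and still so for the second after the job is handed in, with the robot touching nothing.
It also fails if it takes over 64 s, if anything falls off the work surface, if the arm or the gripper's body presses on something with over 40 N, if the wrist force passes 120 N, or if a joint passes its speed limit or range.

## Working session

There is one attempt and no reset: what is moved stays moved. The work goes in short steps, Python scripts to look and compute and a shell command to move; the robot and the scene stay as the last step left them, time stands still between calls to the robot, and variables do not carry over. Pictures are saved under pics/ and viewed, about 8 in all and at most 12, crops included, and the job is handed in when it is done.

```bash
mkdir -p pics; ls; python3 - <<'E'
from station import robot
import cv2
s=robot.get_state();print({k:s[k] for k in('t','eef_pos','eef_rot','force','gripper_width')})
for n in("scene","side","wrist"):
    c=robot.get_calibration(n);print(n,c)
    cv2.imwrite(f"pics/{n}0.png",robot.snapshot(n))
a=cv2.imread("pics/scene0.png");cv2.imwrite("pics/a.png",cv2.resize(a,(800,600)))
E
```

```text
pics
{'t': 0.0, 'eef_pos': array([ 6.48955347e-01, -1.39219704e-05,  2.04832848e-01]), 'eef_rot': array([-2.22009183, -2.22019551,  0.00317212]), 'force': array([-0.07890521,  0.15539784,  0.05805256]), 'gripper_width': 0.08550987145348689}
scene {'fx': 375.5989950617521, 'fy': 375.5989950617521, 'cx': 254.25361733411424, 'cy': 193.80421977672253, 'eye': array([0.12431328, 0.14171484, 0.79398787]), 'attitude': array([ 0.50389325, -0.37753665, -1.28919898])}
side {'fx': 416.7944944019461, 'fy': 416.7944944019461, 'cx': 256.0949012029708, 'cy': 195.6312590033539, 'eye': array([1.18564199, 0.72123594, 0.50430289]), 'attitude': array([0.61389591, 1.18755075, 1.95860618])}
wrist {'fx': 264.63324001864515, 'fy': 264.63324001864515, 'cx': 259.162390591634, 'cy': 191.71857262889972, 'T_tool_cam': array([[ 1.42319644e-03,  9.54558820e-01,  2.98019182e-01,
         7.70547542e-02],
       [ 9.99998625e-01, -1.61229519e-03,  3.88686770e-04,
         6.07809964e-04],
       [ 8.51519280e-04,  2.98018219e-01, -9.54559802e-01,
        -1.68613792e-01],
       [ 0.00000000e+00,  0.00000000e+00,  0.00000000e+00,
         1.00000000e+00]])}
```

View pics/a.png

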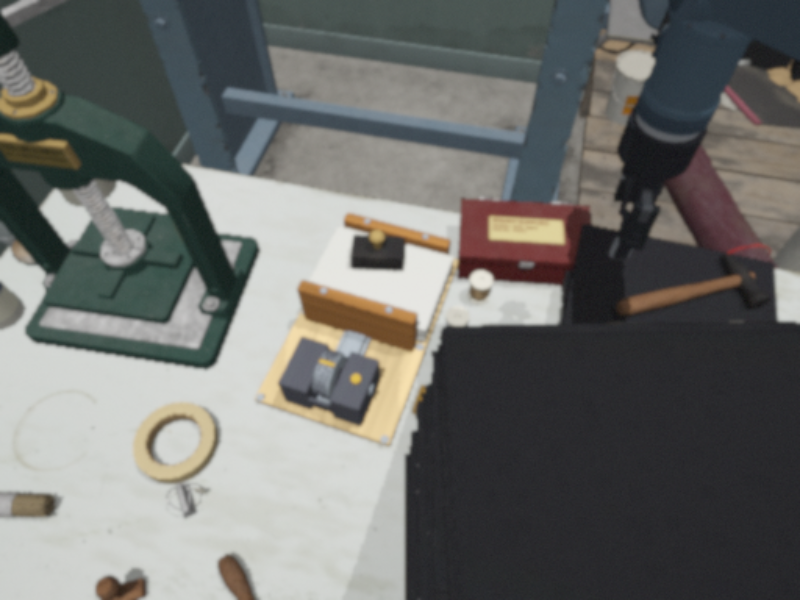

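View pics/wrist0.png

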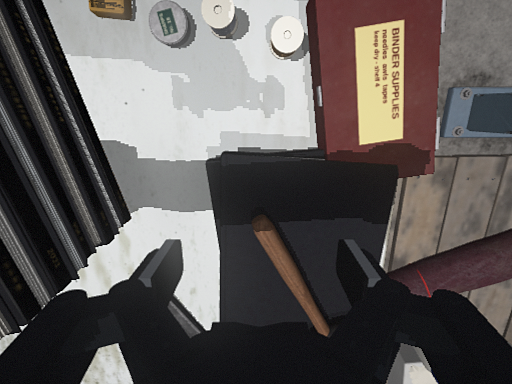

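The scene shows the clamp left of the tool, with the wheel at about (327,362) in the 800x600 view and the pin at (356,379). The wrist view shows only the tin, wax, reels and box. Next I'll fit the clamp pose.

```bash
cat > h.py <<'E'
import numpy as np, cv2
from station import robot
from scipy.spatial.transform import Rotation as R
from scipy.optimize import least_squares
def cam(n,s=None):
    c=robot.get_calibration(n)
    if n=="wrist":
        T=np.eye(4);T[:3,:3]=R.from_rotvec(s['eef_rot']).as_matrix();T[:3,3]=s['eef_pos'];T=T@c['T_tool_cam']
        return c,T[:3,:3],T[:3,3]
    return c,R.from_rotvec(c['attitude']).as_matrix(),np.array(c['eye'])
def proj(C,P):
    c,A,e=C;p=(np.atleast_2d(P)-e)@A
    return np.c_[c['cx']+c['fx']*p[:,0]/-p[:,2],c['cy']-c['fy']*p[:,1]/-p[:,2]]
def clamp2w(q,P): # q=x,y,yaw of clamp y axis from world +x ; P in mm
    P=np.atleast_2d(P)/1000.;a=q[2];Y=np.array([np.cos(a),np.sin(a),0]);X=np.array([np.sin(a),-np.cos(a),0])
    return np.array([q[0],q[1],0])+P[:,:1]*X+P[:,1:2]*Y+P[:,2:]*[0,0,1]
def fit(C,P,uv,q0=(.6,.2,0)):
    f=lambda q:(proj(C,clamp2w(q,P))-uv).ravel()
    r=least_squares(f,q0,loss='soft_l1');return r.x,f(r.x).reshape(-1,2)
E
python3 - <<'E'
from h import *
P=np.array([[-105,-165,12],[105,-165,12],[-90,-20,100],[90,-20,100],[0,-115,98],[40,-115,79]])
uv=np.array([[260,398],[386,440],[301,290],[415,320],[327,360],[356,378]])/1.5625
C=cam("scene");q,r=fit(C,P,uv);print(q,r.round(1).tolist())
print(clamp2w(q,[[0,-115,98],[0,0,80]]))
W=cam("wrist",robot.get_state());print(proj(W,clamp2w(q,[[0,-115,98],[40,-115,79]])))
a=cv2.imread("pics/scene0.png")[170:290,150:310];cv2.imwrite("pics/b.png",cv2.resize(a,(800,600),interpolation=2))
E
```

```text
[ 0.57225433  0.3180218  -0.09524255] [[-3.5, -0.9], [3.0, 1.7], [-2.8, -1.9], [-0.3, 1.0], [0.7, 0.5], [0.6, -1.2]]
[[0.45777553 0.32895815 0.098     ]
 [0.57225433 0.3180218  0.08      ]]
[[  -9.13534366 -261.72907682]
 [  23.09943418 -160.30931973]]
```

View pics/b.png

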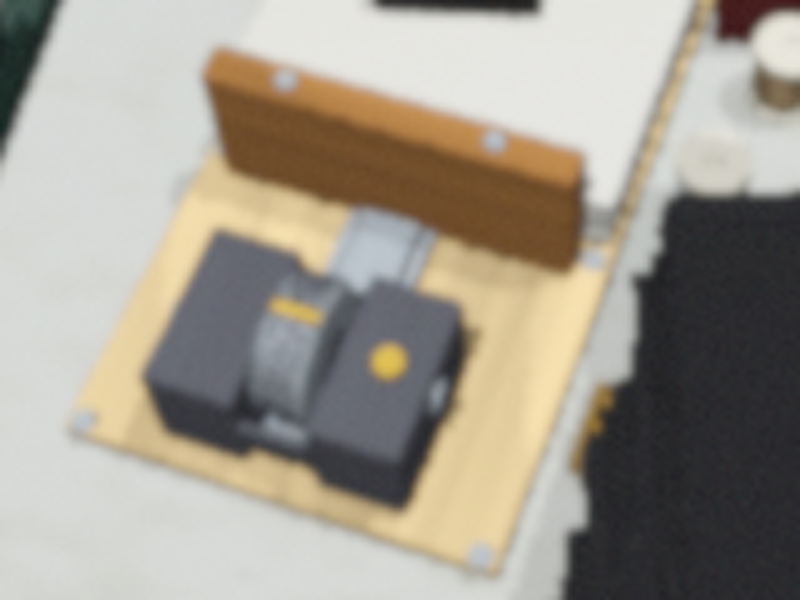

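The crop (5x, offset 150,170) shows the brass bar at (297,310), the pin at (388,360), and clear corners on the block, cheek and bed. I'll refit with these.

```bash
python3 - <<'E'
from h import *
P=np.array([[-105,-165,12],[105,-165,12],[-90,-20,100],[90,-20,100],[-90,0,100],[90,0,100],[0,-115,98],[40,-115,79],[-60,-75,74],[-60,-155,74],[60,-155,74],[60,-75,74]])
uv=np.array([[70,430],[497,575],[207,78],[582,187],[220,48],[583,155],[297,310],[388,360],[218,232],[148,378],[403,458],[462,298]])/5+[150,170]
C=cam("scene");q,r=fit(C,P,uv);print(q,r.round(1).tolist())
print(clamp2w(q,[[0,-115,98],[0,0,80]]))
s=robot.get_state();print(s['eef_pos'])
a=cv2.imread("pics/side0.png");cv2.imwrite("pics/c.png",a)
print(proj(cam("side"),clamp2w(q,[[0,-115,98],[0,0,100]])))
E
```

```text
[ 0.5683837   0.31662167 -0.09592707] [[-1.2, -0.6], [0.8, 0.1], [-1.5, -0.4], [-0.9, 0.0], [-0.4, -1.2], [1.8, -0.9], [0.6, 0.7], [0.9, 0.4], [-0.1, -1.7], [-1.9, -0.0], [-0.1, 1.5], [1.7, 0.8]]
[[0.45391241 0.32763637 0.098     ]
 [0.5683837  0.31662167 0.08      ]]
[ 6.49190838e-01 -5.91528381e-06  2.05142421e-01]
[[310.35038536 191.58832698]
 [276.75927077 208.7806619 ]]
```

View pics/c.png

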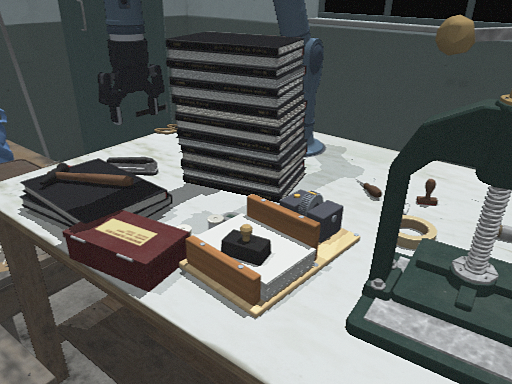

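The side view shows a tall book stack between the robot and the clamp on the clamp's +x side, and the press to the right at the clamp's -x side. I'll locate both before moving.

```bash
python3 - <<'E'
from h import *
def ray(C,u,v):
    c,A,e=C;return e,A@np.array([(u-c['cx'])/c['fx'],-(v-c['cy'])/c['fy'],-1])
C=cam("side")
def ground(u,v,z=0):
    e,d=ray(C,u,v);return e+d*(z-e[2])/d[2]
def zat(u,v,xy):
    e,d=ray(C,u,v);t=np.dot(np.array(xy)-e[:2],d[:2])/np.dot(d[:2],d[:2]);return (e+t*d)[2]
for n,b,t in (("stackL",(186,182),(167,38)),("stackF",(286,195),(288,54)),("stackR",(304,160),(306,36)),("pressL",(348,325),None),("pressPost",(378,288),(393,165))):
    g=ground(*b);print(n,g.round(3), zat(*t,g[:2]).round(3) if t else '')
S=cam("scene")
e,d=ray(S,440/1.5625,325/1.5625)
for z in(.2,.25,.3,.35):print(z,(e+d*(z-e[2])/d[2]).round(3))
print(proj(S,[[.65,0,.206]])*1.5625)
E
```

```text
stackL [ 0.448 -0.073  0.   ] 0.383
stackF [0.337 0.192 0.   ] 0.361
stackR [0.091 0.1   0.   ] 0.374
pressL [0.672 0.537 0.   ] 
pressPost [0.55  0.539 0.   ] 0.247
0.2 [0.486 0.187 0.2  ]
0.25 [0.455 0.183 0.25 ]
0.3 [0.425 0.18  0.3  ]
0.35 [0.395 0.176 0.35 ]
[[609.99784801 245.29711945]]
```

```bash
python3 -m pendant '[{"x":30,"z":-25,"fingers":1},{"x":80,"z":-45,"rz":0.03,"fingers":1},{"x":130,"z":-45,"rz":0.06,"fingers":1},{"x":180,"z":-45,"rz":0.096,"fingers":1},{"x":230,"z":-45,"rz":0.096,"fingers":1},{"x":280,"y":-15,"z":-45,"rz":0.096,"fingers":1},{"x":310,"y":-50,"z":-45,"rz":0.096,"fingers":1},{"x":325,"y":-90,"z":-30,"rz":0.096,"fingers":1},{"x":328,"y":-130,"z":-10,"rz":0.096,"fingers":1},{"x":328,"y":-165,"z":20,"rz":0.096,"fingers":1},{"x":328,"y":-165,"z":40,"rz":0.096,"fingers":1},{"x":328,"y":-165,"z":40,"rz":0.096,"fingers":1}]' 30
python3 - <<'E'
from h import *
s=robot.get_state();print(s['eef_pos'],s['eef_rot'],s['force'])
W=cam("wrist",s);a=robot.snapshot("wrist");cv2.imwrite("pics/w1.png",cv2.resize(a,(800,600)))
q=[.5684,.3166,-.0959]
P=np.array([[0,-115,98],[40,-115,79],[-60,-75,74],[60,-75,74],[60,-155,74],[-90,-20,100],[90,-20,100]]);print((proj(W,clamp2w(q,P))*1.5625).round())
E
```

```text
[ 6.49190838e-01 -5.91528381e-06  2.05142421e-01] [-2.22033906 -2.22056992  0.0025096 ] [ 0.6670748  -0.11585761 -0.35773829]
[[ -22. -405.]
 [  29. -247.]
 [  89. -510.]
 [ 116. -181.]
 [ -30. -199.]
 [ 172. -711.]
 [ 196. -134.]]schema error: expected keys x, y, z, rx, ry, rz, fingers
```

View pics/w1.png

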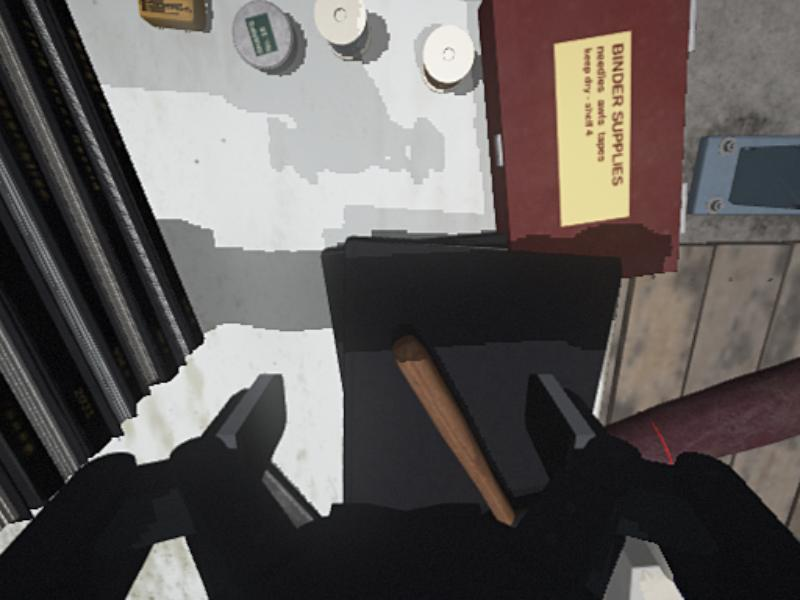

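The call was refused because every row needs all the keys, so the arm did not move and the view is unchanged.

```bash
python3 -m pendant '[{"x":30,"y":0,"z":-25,"rx":0,"ry":0,"rz":0,"fingers":1},{"x":80,"y":0,"z":-45,"rx":0,"ry":0,"rz":0.03,"fingers":1},{"x":130,"y":0,"z":-45,"rx":0,"ry":0,"rz":0.06,"fingers":1},{"x":180,"y":0,"z":-45,"rx":0,"ry":0,"rz":0.096,"fingers":1},{"x":230,"y":0,"z":-45,"rx":0,"ry":0,"rz":0.096,"fingers":1},{"x":280,"y":-15,"z":-45,"rx":0,"ry":0,"rz":0.096,"fingers":1},{"x":310,"y":-50,"z":-45,"rx":0,"ry":0,"rz":0.096,"fingers":1},{"x":325,"y":-90,"z":-30,"rx":0,"ry":0,"rz":0.096,"fingers":1},{"x":328,"y":-130,"z":-10,"rx":0,"ry":0,"rz":0.096,"fingers":1},{"x":328,"y":-165,"z":20,"rx":0,"ry":0,"rz":0.096,"fingers":1},{"x":328,"y":-165,"z":40,"rx":0,"ry":0,"rz":0.096,"fingers":1},{"x":328,"y":-165,"z":40,"rx":0,"ry":0,"rz":0.096,"fingers":1}]' 30 && 
python3 - <<'E'
from h import *
s=robot.get_state();print(s['eef_pos'],s['eef_rot'],s['force'],s['joint_pos'])
W=cam("wrist",s);a=robot.snapshot("wrist");cv2.imwrite("pics/w1.png",cv2.resize(a,(800,600)))
q=[.5684,.3166,-.0959]
P=np.array([[0,-115,98],[40,-115,79],[-60,-75,74],[60,-75,74],[60,-155,74],[-90,-20,100],[90,-20,100]]);print((proj(W,clamp2w(q,P))*1.5625).round().tolist())
E
```

```text
t: 1.7
eef_pos: [0.4824, 0.3268, 0.1636]
eef_rot: [-2.324, -2.112, 0.01]
force: [0.7, -0.6, 0.7]
gripper_width: 0.0003
[0.48237701 0.32681843 0.16357938] [-2.32369719 -2.11221819  0.00952801] [ 0.73960472 -0.58800739  0.74963334] [-0.5798028   0.30725326 -0.10171323  1.79529326  0.03434315  1.04693431
 -0.78942959]
[[357.0, 308.0], [363.0, 356.0], [424.0, 203.0], [421.0, 379.0], [307.0, 379.0], [532.0, 148.0], [506.0, 440.0]]
```

View pics/w1.png

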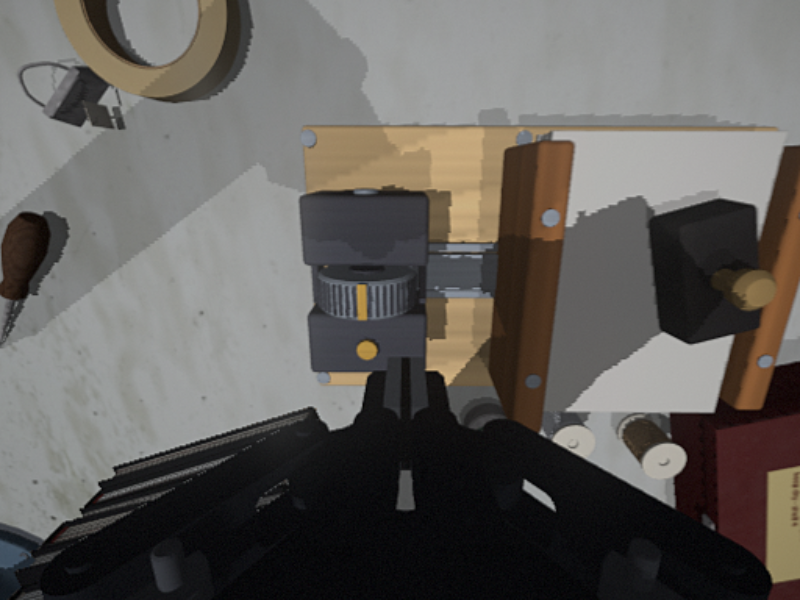

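The bar is at (362,302) and the pin at (367,350). The block top corners are about (428,193), (426,371), (302,196) and (310,370). I'll refit with these.

```bash
python3 - <<'E'
from h import *
s=robot.get_state();W=cam("wrist",s)
P=np.array([[0,-115,98],[40,-115,79],[-60,-75,74],[60,-75,74],[-60,-155,74],[60,-155,74],[-90,0,100],[-90,-20,100]])
uv=np.array([[362,302],[367,350],[428,193],[426,371],[302,196],[310,370],[575,141],[505,149]])/1.5625
q,r=fit(W,P,uv,[.5684,.3166,-.0959]);print(q,r.round(1).tolist())
w=clamp2w(q,[[0,-115,98],[0,0,80]]);print(w)
M=R.from_rotvec(s['eef_rot']).as_matrix();print(((w-s['eef_pos'])@M*1000).round(1),M.round(3))
a=-.0959
print("tip px",proj(W,[s['eef_pos']])*1.5625)
E
```

```text
[ 0.5733291   0.32079824 -0.09824562] [[-0.0, -0.4], [-0.3, -0.3], [0.5, 1.9], [-0.5, 1.4], [-2.7, -0.3], [0.3, 1.7], [-0.2, 0.0], [20.3, -5.2]]
[[0.45888366 0.33207832 0.098     ]
 [0.5733291  0.32079824 0.08      ]]
[[  2.3 -25.3  67.2]
 [  2.1  89.7  84.9]] [[ 0.096  0.995 -0.003]
 [ 0.995 -0.096 -0.001]
 [-0.001 -0.003 -1.   ]]
tip px [[403.82135719 352.02456477]]
```

```bash
python3 -m pendant '[{"x":2,"y":-17,"z":25,"rx":0,"ry":0,"rz":0,"fingers":1},{"x":2,"y":-17,"z":50,"rx":0,"ry":0,"rz":0,"fingers":1},{"x":2,"y":-17,"z":62,"rx":0,"ry":0,"rz":0,"fingers":1},{"x":2,"y":-17,"z":65,"rx":0,"ry":0,"rz":0,"fingers":1},{"x":2,"y":-17,"z":66,"rx":0,"ry":0,"rz":0,"fingers":1},{"x":2,"y":-17,"z":66,"rx":0,"ry":0,"rz":0,"fingers":1}]'
python3 -m pendant '[{"x":0,"y":0,"z":1,"rx":0,"ry":0,"rz":0,"fingers":1},{"x":0,"y":0,"z":1,"rx":0,"ry":0,"rz":0,"fingers":1}]'
```

```text
t: 2.5
eef_pos: [0.468, 0.3315, 0.1002]
eef_rot: [-2.325, -2.111, 0.001]
force: [0.3, -0.2, -0.9]
gripper_width: -0.0003
t: 2.75
eef_pos: [0.4683, 0.3317, 0.0996]
eef_rot: [-2.326, -2.111, 0.0]
force: [0.1, 0.7, 0.3]
gripper_width: -0.0
```

```bash
python3 -m pendant '[{"x":0,"y":0,"z":2,"rx":0,"ry":0,"rz":0,"fingers":1},{"x":0,"y":0,"z":2,"rx":0,"ry":0,"rz":0,"fingers":1}]'
python3 -m pendant '[{"x":0,"y":0,"z":1,"rx":0,"ry":0,"rz":0,"fingers":1},{"x":0,"y":0,"z":1,"rx":0,"ry":0,"rz":0,"fingers":1}]'
```

```text
t: 3.0
eef_pos: [0.4681, 0.3316, 0.0974]
eef_rot: [-2.325, -2.111, 0.001]
force: [0.5, -0.7, -0.7]
gripper_width: 0.0
t: 3.25
eef_pos: [0.468, 0.3315, 0.0962]
eef_rot: [-2.325, -2.111, 0.001]
force: [-0.2, -0.4, 0.6]
gripper_width: -0.0001
```

```bash
python3 -m pendant '[{"x":0,"y":0,"z":1.3,"rx":0,"ry":0,"rz":0,"fingers":1},{"x":0,"y":0,"z":1.3,"rx":0,"ry":0,"rz":0,"fingers":1}]'
python3 - <<'E'
from h import *
a=robot.snapshot("side")[160:260,240:370];cv2.imwrite("pics/s1.png",cv2.resize(a,(780,600),interpolation=2))
E
```

```text
t: 3.5
eef_pos: [0.4679, 0.3314, 0.0947]
eef_rot: [-2.325, -2.111, 0.002]
force: [1.0, 0.4, -0.3]
gripper_width: -0.0002
```

View pics/s1.png

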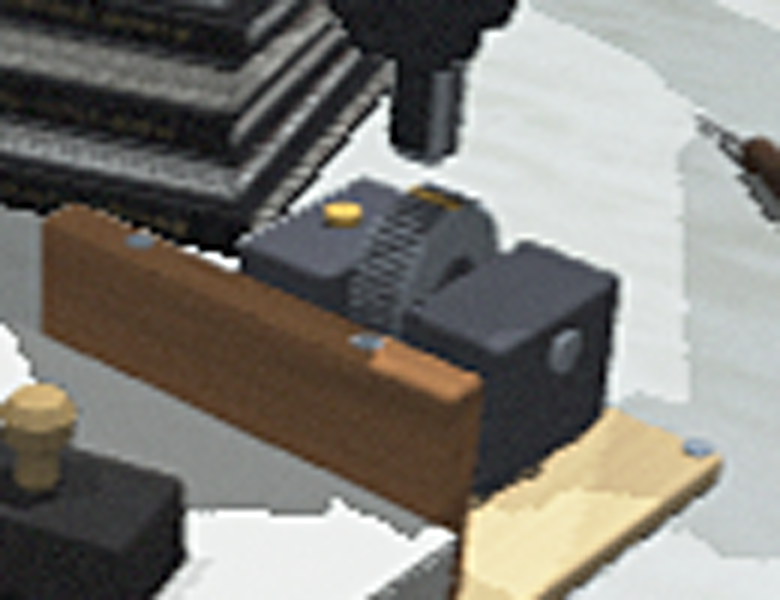

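The tip shows at about (311,187) in the full side image and the bar at (313,193), so there is still a gap. I'll triangulate the bar from all three cameras.

```bash
python3 - <<'E'
from h import *
s=robot.get_state();S=cam("side");print("tcp px",proj(S,[s['eef_pos']]))
s0=dict(eef_pos=np.array([0.48237701,0.32681843,0.16357938]),eef_rot=np.array([-2.32369719,-2.11221819,0.00952801]))
obs=[(cam("scene"),(209.4,232)),(cam("wrist",s0),(231.7,193.3)),(S,(312.8,192.8))]
pin=[(cam("scene"),(227.6,242)),(cam("wrist",s0),(234.9,224)),(S,(240+343/6,160+213/6))]
for o in (obs,pin):
    f=lambda p:np.concatenate([(proj(C,p)[0]-u) for C,u in o])
    r=least_squares(f,[.455,.33,.09]);print(r.x.round(4),r.fun.round(1))
    for i,j in((0,1),(0,2),(1,2)):
        g=lambda p:np.concatenate([(proj(o[k][0],p)[0]-o[k][1]) for k in(i,j)]);print(i,j,least_squares(g,[.455,.33,.09]).x.round(4))
E
```

```text
tcp px [[308.45690091 195.60729767]]
[0.4566 0.3313 0.0968] [-0.6 -0.5 -0.6 -0.3 -1.7  0.2]
0 1 [0.4568 0.3303 0.0946]
0 2 [0.4547 0.3317 0.0968]
1 2 [0.4572 0.3322 0.099 ]
[0.4528 0.291  0.0763] [-0.1 -0.5 -0.5 -0.4 -1.3 -0.1]
0 1 [0.4529 0.2902 0.0753]
0 2 [0.4513 0.2917 0.076 ]
1 2 [0.4533 0.2918 0.0779]
```

The predicted tip pixel (308,196) disagrees with the observed tip, so the real fingertip sits higher than the reported TCP. I'll descend by feel.

```bash
python3 -m pendant '[{"x":0,"y":0,"z":2,"rx":0,"ry":0,"rz":0,"fingers":1},{"x":0,"y":0,"z":2,"rx":0,"ry":0,"rz":0,"fingers":1}]' | egrep 'pos|force'
python3 -m pendant '[{"x":0,"y":0,"z":2,"rx":0,"ry":0,"rz":0,"fingers":1},{"x":0,"y":0,"z":2,"rx":0,"ry":0,"rz":0,"fingers":1}]'| egrep 'pos|force'
python3 - <<'E'
from h import *
s=robot.get_state()
a=robot.snapshot("wrist");b=robot.snapshot("side")[160:210,270:350]
print(s['eef_pos'],s['joint_pos'].round(3),s['gripper_width'],proj(cam("side"),[s['eef_pos']]),proj(cam("wrist",s),[s['eef_pos']]))
a=a[130:320,150:350];
cv2.imwrite("pics/m.png",np.hstack([cv2.resize(a,(400,380)),cv2.resize(b,(400,380),interpolation=2)]))
E
```

```text
eef_pos: [0.4677, 0.3313, 0.0925]
force: [0.1, -0.7, 0.2]
eef_pos: [0.4676, 0.3311, 0.0903]
force: [-0.1, -1.2, 0.5]
[0.46756263 0.3310859  0.09028413] [-0.598  0.376 -0.106  1.875  0.049  0.895 -0.824] 0.0006244916244483332 [[308.25824356 197.36324151]] [[258.44520488 225.29766865]]
```

View pics/m.png

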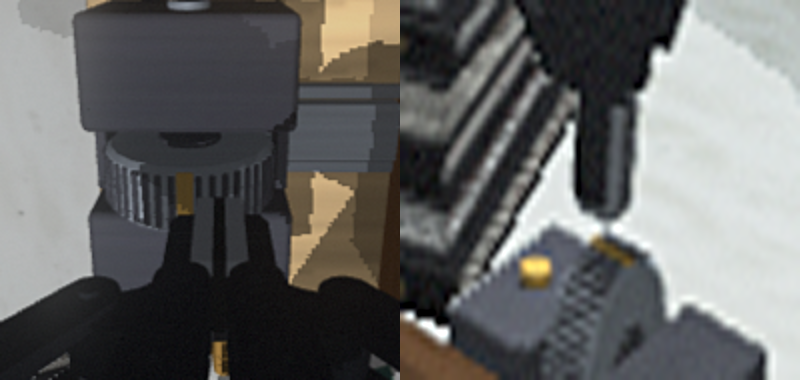

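The side view puts the tip at about (310,188.7), roughly 20 mm short of the reported TCP, and still above the rim. I expect contact near a reported z of 0.078.

```bash
python3 -m pendant '[{"x":0,"y":0,"z":4,"rx":0,"ry":0,"rz":0,"fingers":1},{"x":0,"y":0,"z":7,"rx":0,"ry":0,"rz":0,"fingers":1},{"x":0,"y":0,"z":7,"rx":0,"ry":0,"rz":0,"fingers":1}]' | egrep 'pos|force'
python3 -m pendant '[{"x":0,"y":0,"z":2,"rx":0,"ry":0,"rz":0,"fingers":1},{"x":0,"y":0,"z":2,"rx":0,"ry":0,"rz":0,"fingers":1}]'| egrep 'pos|force'
python3 -m pendant '[{"x":0,"y":0,"z":1.5,"rx":0,"ry":0,"rz":0,"fingers":1},{"x":0,"y":0,"z":1.5,"rx":0,"ry":0,"rz":0,"fingers":1}]'| egrep 'pos|force'
```

```text
eef_pos: [0.4673, 0.331, 0.083]
force: [0.3, -0.3, -0.2]
eef_pos: [0.4672, 0.3308, 0.0808]
force: [0.4, -0.4, 1.0]
eef_pos: [0.467, 0.3307, 0.0791]
force: [-0.1, 0.3, -0.4]
```

```bash
python3 -m pendant '[{"x":0,"y":0,"z":1.5,"rx":0,"ry":0,"rz":0,"fingers":1},{"x":0,"y":0,"z":1.5,"rx":0,"ry":0,"rz":0,"fingers":1}]'| egrep 'pos|force'
python3 -m pendant '[{"x":0,"y":0,"z":1,"rx":0,"ry":0,"rz":0,"fingers":1},{"x":0,"y":0,"z":1,"rx":0,"ry":0,"rz":0,"fingers":1}]'| egrep 'pos|force'
```

```text
eef_pos: [0.4669, 0.3306, 0.0774]
force: [-0.0, 1.0, 0.7]
eef_pos: [0.4668, 0.3306, 0.0763]
force: [-0.4, -0.5, 0.2]
```

```bash
python3 -m pendant '[{"x":0.5,"y":-2,"z":1,"rx":0,"ry":0,"rz":0,"fingers":1},{"x":0.5,"y":-2,"z":1,"rx":0,"ry":0,"rz":0,"fingers":1}]'| egrep 'pos|force'
python3 -m pendant '[{"x":0,"y":0,"z":1,"rx":0,"ry":0,"rz":0,"fingers":1},{"x":0,"y":0,"z":1,"rx":0,"ry":0,"rz":0,"fingers":1}]'| egrep 'pos|force'
python3 - <<'E'
from h import *
s=robot.get_state()
a=robot.snapshot("wrist")[130:320,150:350];b=robot.snapshot("side")[160:210,270:350]
cv2.imwrite("pics/m2.png",np.hstack([cv2.resize(a,(400,380)),cv2.resize(b,(400,380),interpolation=2)]))
E
```

```text
eef_pos: [0.4645, 0.3313, 0.0752]
force: [0.9, -0.2, 0.3]
eef_pos: [0.4644, 0.3314, 0.0741]
force: [-0.5, 0.5, 0.1]
```

View pics/m2.png

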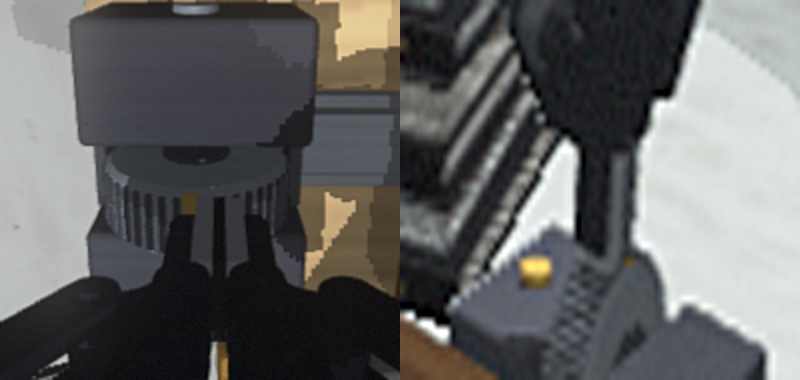

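The tip is right beside and over the bar in both views, with no contact force yet. I'll keep stepping down and move 4 mm over the top.

```bash
python3 -m pendant '[{"x":0,"y":-2,"z":1,"rx":0,"ry":0,"rz":0,"fingers":1},{"x":0,"y":-4,"z":1,"rx":0,"ry":0,"rz":0,"fingers":1}]'| egrep 'pos|force'
python3 -m pendant '[{"x":0,"y":0,"z":1,"rx":0,"ry":0,"rz":0,"fingers":1},{"x":0,"y":0,"z":1,"rx":0,"ry":0,"rz":0,"fingers":1}]'| egrep 'pos|force'
```

```text
eef_pos: [0.4605, 0.3317, 0.0732]
force: [0.5, -0.0, 0.8]
eef_pos: [0.4606, 0.3317, 0.0731]
force: [-0.8, -1.2, 4.9]
```

```bash
python3 -m pendant '[{"x":0,"y":0,"z":1,"rx":0,"ry":0,"rz":0,"fingers":1},{"x":0,"y":0,"z":1,"rx":0,"ry":0,"rz":0,"fingers":1}]'| egrep 'pos|force'
```

```text
eef_pos: [0.4606, 0.3318, 0.0731]
force: [-1.1, -1.5, 7.0]
```

Contact is made at a reported z of 0.073, and 1 mm of push gives about 5–7 N. Now the first stroke: flat first, then following the arc down.

```bash
python3 -m pendant '[{"x":0,"y":-3,"z":1,"rx":0,"ry":0,"rz":0,"fingers":1},{"x":0,"y":-7,"z":1,"rx":0,"ry":0,"rz":0,"fingers":1},{"x":0,"y":-10,"z":1,"rx":0,"ry":0,"rz":0,"fingers":1}]'| egrep 'pos|force'
python3 -m pendant '[{"x":0,"y":-4,"z":1.2,"rx":0,"ry":0,"rz":0,"fingers":1},{"x":0,"y":-8,"z":1.9,"rx":0,"ry":0,"rz":0,"fingers":1},{"x":0,"y":-12,"z":3.1,"rx":0,"ry":0,"rz":0,"fingers":1}]'| egrep 'pos|force'
python3 - <<'E'
from h import *
a=robot.snapshot("wrist")[130:320,150:350];b=robot.snapshot("side")[160:210,270:350]
cv2.imwrite("pics/m3.png",np.hstack([cv2.resize(a,(400,380)),cv2.resize(b,(400,380),interpolation=2)]))
E
```

```text
eef_pos: [0.4518, 0.3327, 0.0731]
force: [0.8, -2.7, 5.8]
eef_pos: [0.4401, 0.3339, 0.0712]
force: [-1.6, -1.1, 7.9]
```

View pics/m3.png

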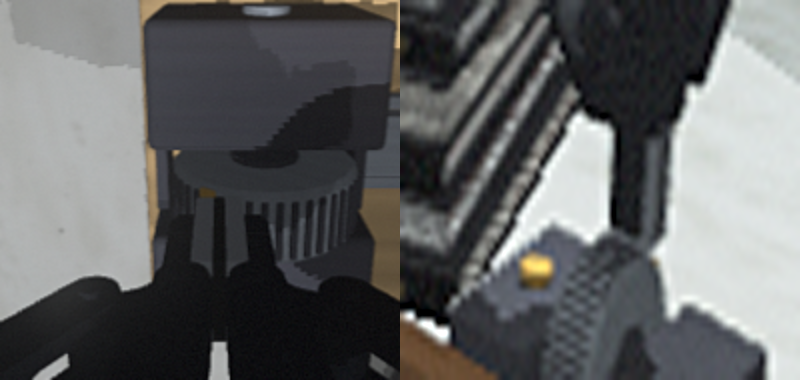

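The brass bar travelled with the tip to the left of the finger, so there was no slip. I'll finish this stroke and return to hover over the book-side flank.

```bash
python3 -m pendant '[{"x":0,"y":-3.5,"z":2.5,"rx":0,"ry":0,"rz":0,"fingers":1},{"x":0,"y":-6.5,"z":4.2,"rx":0,"ry":0,"rz":0,"fingers":1},{"x":0,"y":-9.5,"z":6.3,"rx":0,"ry":0,"rz":0,"fingers":1},{"x":0,"y":-12,"z":-5,"rx":0,"ry":0,"rz":0,"fingers":1},{"x":0,"y":10,"z":-12,"rx":0,"ry":0,"rz":0,"fingers":1},{"x":0,"y":42,"z":-12,"rx":0,"ry":0,"rz":0,"fingers":1},{"x":0,"y":42,"z":0,"rx":0,"ry":0,"rz":0,"fingers":1},{"x":0,"y":42,"z":0,"rx":0,"ry":0,"rz":0,"fingers":1}]'| egrep 'pos|force'
cat >> h.py <<'E'
Q=[.5725,.3200,-.0982]
def bar(tag):
    s=robot.get_state();a=robot.snapshot("wrist");cv2.imwrite(f"pics/{tag}.png",a)
    W=cam("wrist",s);h=cv2.cvtColor(a,cv2.COLOR_BGR2HSV)
    m=cv2.inRange(h,(15,120,60),(32,255,255))
    th=np.arange(-1.6,1.7,.05)
    P=[[0,-115-32*np.sin(t),66+32*np.cos(t)] for t in th];uv=proj(W,clamp2w(Q,P))
    n,l,st,c=cv2.connectedComponentsWithStats(m)
    pin=proj(W,clamp2w(Q,[[40,-115,79+4*k] for k in range(3)]))
    print("t",s['t'],"pin px for 0,1,2 turns",pin.round().tolist())
    for i in range(1,n):
        if st[i,4]>8:
            d=np.hypot(*(uv-c[i]).T);j=d.argmin();print(c[i].round(1),"area",st[i,4],"theta",th[j].round(2),"dist",d[j].round(1))
E
python3 -c "from h import *;bar('b1')"
```

```text
eef_pos: [0.4788, 0.3292, 0.069]
force: [-0.8, 0.7, -0.9]
t 8.725 pin px for 0,1,2 turns [[229.0, 283.0], [228.0, 287.0], [227.0, 290.0]]
[354.1 113.1] area 11 theta -1.6 dist 135.9
[259.2 310.7] area 156 theta -0.4 dist 68.6
```

```bash
python3 -m pendant '[{"x":0,"y":-4,"z":-1.5,"rx":0,"ry":0,"rz":0,"fingers":1},{"x":0,"y":-8,"z":-2.5,"rx":0,"ry":0,"rz":0,"fingers":1},{"x":0,"y":-12,"z":-3,"rx":0,"ry":0,"rz":0,"fingers":1},{"x":0,"y":-17,"z":-3,"rx":0,"ry":0,"rz":0,"fingers":1},{"x":0,"y":-21,"z":-3,"rx":0,"ry":0,"rz":0,"fingers":1}]'| egrep 'pos|force'
python3 -m pendant '[{"x":0,"y":-4,"z":1,"rx":0,"ry":0,"rz":0,"fingers":1},{"x":0,"y":-8,"z":1,"rx":0,"ry":0,"rz":0,"fingers":1},{"x":0,"y":-12,"z":1.5,"rx":0,"ry":0,"rz":0,"fingers":1},{"x":0,"y":-16,"z":2.4,"rx":0,"ry":0,"rz":0,"fingers":1},{"x":0,"y":-20,"z":3.8,"rx":0,"ry":0,"rz":0,"fingers":1},{"x":0,"y":-24,"z":6,"rx":0,"ry":0,"rz":0,"fingers":1},{"x":0,"y":-27,"z":8,"rx":0,"ry":0,"rz":0,"fingers":1}]'| egrep 'pos|force'
python3 - <<'E'
from h import *
for n in("scene","side","wrist"):
    a=robot.snapshot(n);cv2.imwrite(f"pics/k_{n}.png",a)
    C=cam(n,robot.get_state());h=cv2.cvtColor(a,cv2.COLOR_BGR2HSV);m=cv2.inRange(h,(15,120,60),(32,255,255))
    print(n,"pin pred",proj(C,clamp2w(Q,[[40,-115,79],[40,-115,87]])).round(1).tolist(),"wheel",proj(C,clamp2w(Q,[[0,-115-32*np.sin(t),66+32*np.cos(t)] for t in(-1,0,1)])).round().tolist())
    k,l,st,c=cv2.connectedComponentsWithStats(m)
    for i in range(1,k):
        if st[i,4]>5 :print("  ",c[i].round(1),st[i,4])
E
```

```text
eef_pos: [0.4581, 0.3321, 0.0731]
force: [0.5, -0.3, 1.6]
eef_pos: [0.4294, 0.335, 0.0652]
force: [-2.3, -1.2, 3.9]
scene pin pred [[227.4, 240.4], [227.1, 238.7]] wheel [[215.0, 223.0], [209.0, 231.0], [205.0, 245.0]]
   [19.2 63.3] 114
   [ 8.3 95.7] 89
   [32.7 99.2] 208
   [221.1 200.3] 23
   [229.  201.4] 8
   [243.8 213.6] 122
   [224.1 206.7] 9
   [218.5 208.8] 15
   [230.2 210.1] 12
   [227.3 241.5] 31
side pin pred [[295.8, 194.6], [296.0, 191.5]] wheel [[303.0, 203.0], [311.0, 193.0], [317.0, 195.0]]
   [296.7 194.8] 22
   [257.7 206.5] 6
   [267.4 207.1] 7
   [265.9 213.4] 9
   [275.3 224.2] 9
   [300.6 231.4] 22
   [311.4 230.9] 7
   [316.6 233.8] 12
   [302.9 239. ] 11
   [313.4 241.8] 8
   [190.2 246.8] 12
   [199.5 250.8] 6
   [203.  254.7] 9
   [208.4 257.4] 7
   [211.6 259.6] 8
   [201.2 269.6] 9
   [227.5 274.2] 8
   [220.5 278.4] 12
   [227.8 280.2] 6
   [234.6 280.8] 11
   [230.8 284.5] 6
   [242.  287.2] 21
   [252.8 286.8] 9
   [238.8 293.2] 12
   [246.8 292.8] 14
   [249.9 298.1] 7
wrist pin pred [[300.4, 288.5], [302.1, 296.4]] wheel [[348.0, 240.0], [309.0, 251.0], [262.0, 239.0]]
   [423.  106.6] 14
   [421.9 114.2] 11
   [425.8 116.3] 6
   [424.8 121.4] 8
   [443.5 126.4] 17
   [420.2 127.9] 9
```

```bash
python3 -m pendant '[{"x":0,"y":-4,"z":-8,"rx":0,"ry":0,"rz":0,"fingers":1},{"x":0,"y":10,"z":-20,"rx":0,"ry":0,"rz":0,"fingers":1},{"x":0,"y":35,"z":-20,"rx":0,"ry":0,"rz":0,"fingers":1},{"x":0,"y":52,"z":-15,"rx":0,"ry":0,"rz":0,"fingers":1},{"x":0,"y":52,"z":-6,"rx":0,"ry":0,"rz":0,"fingers":1},{"x":0,"y":52,"z":-6,"rx":0,"ry":0,"rz":0,"fingers":1}]'| egrep 'pos|force'
cat >> h.py <<'E'
def gold(n,box,tag=None):
    a=robot.snapshot(n)
    if tag:cv2.imwrite(f"pics/{tag}.png",a)
    x0,y0,x1,y1=box;h=cv2.cvtColor(a[y0:y1,x0:x1],cv2.COLOR_BGR2HSV);m=cv2.inRange(h,(15,110,60),(32,255,255))
    k,l,st,c=cv2.connectedComponentsWithStats(m)
    return [((c[i]+[x0,y0]).round(1).tolist(),int(st[i,4])) for i in range(1,k) if st[i,4]>3]
def look():
    print("side",gold("side",(285,180,335,225)),"scene",gold("scene",(195,220,235,260)))
E
python3 -c "from h import *;look()"
```

```text
eef_pos: [0.479, 0.3292, 0.0686]
force: [-0.5, 0.4, 0.4]
side [([296.6, 194.5], 22), ([289.9, 220.6], 8), ([297.6, 221.3], 9), ([301.3, 222.8], 6), ([306.6, 223.8], 5)] scene [([227.3, 241.6], 34)]
```

```bash
python3 -m pendant '[{"x":0,"y":-3.5,"z":-1,"rx":0,"ry":0,"rz":0,"fingers":1},{"x":0,"y":-7.5,"z":-2,"rx":0,"ry":0,"rz":0,"fingers":1},{"x":0,"y":-11.5,"z":-2.6,"rx":0,"ry":0,"rz":0,"fingers":1},{"x":0,"y":-16,"z":-2.6,"rx":0,"ry":0,"rz":0,"fingers":1},{"x":0,"y":-21,"z":-2.6,"rx":0,"ry":0,"rz":0,"fingers":1}]'| egrep 'pos|force'
python3 -m pendant '[{"x":0,"y":-4,"z":1.2,"rx":0,"ry":0,"rz":0,"fingers":1},{"x":0,"y":-8,"z":1.2,"rx":0,"ry":0,"rz":0,"fingers":1},{"x":0,"y":-12,"z":1.6,"rx":0,"ry":0,"rz":0,"fingers":1},{"x":0,"y":-16,"z":2.5,"rx":0,"ry":0,"rz":0,"fingers":1},{"x":0,"y":-20,"z":4,"rx":0,"ry":0,"rz":0,"fingers":1},{"x":0,"y":-24,"z":6.2,"rx":0,"ry":0,"rz":0,"fingers":1},{"x":0,"y":-27,"z":8.3,"rx":0,"ry":0,"rz":0,"fingers":1}]'| egrep 'pos|force'
python3 -c "from h import *;look()"
```

```text
eef_pos: [0.459, 0.3324, 0.0731]
force: [1.5, 0.1, 2.1]
eef_pos: [0.4298, 0.3353, 0.0655]
force: [-3.8, -0.4, 5.0]
side [([296.8, 194.7], 23), ([288.7, 211.4], 7), ([294.2, 212.5], 4), ([288.1, 220.7], 9), ([298.8, 222.3], 15)] scene [([227.1, 241.4], 36)]
```

```bash
python3 -m pendant '[{"x":0,"y":-4,"z":-8,"rx":0,"ry":0,"rz":0,"fingers":1},{"x":0,"y":10,"z":-20,"rx":0,"ry":0,"rz":0,"fingers":1},{"x":0,"y":35,"z":-20,"rx":0,"ry":0,"rz":0,"fingers":1},{"x":0,"y":52,"z":-15,"rx":0,"ry":0,"rz":0,"fingers":1},{"x":0,"y":52,"z":-6,"rx":0,"ry":0,"rz":0,"fingers":1},{"x":0,"y":52,"z":-6,"rx":0,"ry":0,"rz":0,"fingers":1}]'| egrep '^t|pos|force'
python3 - <<'E'
from h import *
look()
for n,b in(("side",(285,180,335,225)),("scene",(195,220,235,260))):
    a=cv2.imread(f"pics/{n}0.png")[b[1]:b[3],b[0]:b[2]];m=cv2.inRange(cv2.cvtColor(a,cv2.COLOR_BGR2HSV),(15,110,60),(32,255,255));k,l,st,c=cv2.connectedComponentsWithStats(m);print(n,[((c[i]+b[:2]).round(1),st[i,4]) for i in range(1,k) if st[i,4]>3])
a=cv2.imread("pics/side0.png")[180:210,285:325];b=robot.snapshot("side")[180:210,285:325]
cv2.imwrite("pics/cmp.png",np.hstack([cv2.resize(x,(400,300),interpolation=0) for x in(a,b)]))
E
```

```text
t: 13.62
eef_pos: [0.4792, 0.3297, 0.0685]
force: [-0.4, -0.3, 0.1]
side [([296.8, 194.5], 21), ([288.0, 211.5], 4), ([290.5, 219.1], 30), ([299.2, 219.5], 4), ([295.5, 222.4], 8), ([306.3, 223.3], 6)] scene [([227.3, 241.5], 34)]
side [(array([312.5, 192.6]), np.int32(11)), (array([296.6, 195.3]), np.int32(21)), (array([287.6, 217.4]), np.int32(7)), (array([288.2, 222.3]), np.int32(12)), (array([300.4, 223.1]), np.int32(7)), (array([315.5, 222.8]), np.int32(4))]
scene [(array([208.5, 231.5]), np.int32(18)), (array([227.3, 242. ]), np.int32(35))]
```

```bash
python3 -m pendant '[{"x":0,"y":-3.5,"z":-0.2,"rx":0,"ry":0,"rz":0,"fingers":1},{"x":0,"y":-7.5,"z":-1.1,"rx":0,"ry":0,"rz":0,"fingers":1},{"x":0,"y":-11.5,"z":-1.7,"rx":0,"ry":0,"rz":0,"fingers":1},{"x":0,"y":-16,"z":-1.7,"rx":0,"ry":0,"rz":0,"fingers":1},{"x":0,"y":-21,"z":-1.7,"rx":0,"ry":0,"rz":0,"fingers":1}]'| egrep 'pos|force'
python3 -m pendant '[{"x":0,"y":-4,"z":1.4,"rx":0,"ry":0,"rz":0,"fingers":1},{"x":0,"y":-8,"z":1.4,"rx":0,"ry":0,"rz":0,"fingers":1},{"x":0,"y":-12,"z":1.8,"rx":0,"ry":0,"rz":0,"fingers":1},{"x":0,"y":-16,"z":2.7,"rx":0,"ry":0,"rz":0,"fingers":1},{"x":0,"y":-20,"z":4.2,"rx":0,"ry":0,"rz":0,"fingers":1},{"x":0,"y":-24,"z":6.4,"rx":0,"ry":0,"rz":0,"fingers":1},{"x":0,"y":-27,"z":8.5,"rx":0,"ry":0,"rz":0,"fingers":1}]'| egrep 'pos|force'
python3 -m pendant '[{"x":0,"y":-4,"z":-8,"rx":0,"ry":0,"rz":0,"fingers":1},{"x":0,"y":10,"z":-20,"rx":0,"ry":0,"rz":0,"fingers":1},{"x":0,"y":35,"z":-20,"rx":0,"ry":0,"rz":0,"fingers":1},{"x":0,"y":52,"z":-15,"rx":0,"ry":0,"rz":0,"fingers":1},{"x":0,"y":52,"z":-6,"rx":0,"ry":0,"rz":0,"fingers":1},{"x":0,"y":52,"z":-6,"rx":0,"ry":0,"rz":0,"fingers":1}]'| egrep '^t|pos|force'
python3 -c "from h import *;look();bar('b4')"
```

```text
eef_pos: [0.4597, 0.3332, 0.073]
force: [0.8, -0.4, 5.3]
eef_pos: [0.4296, 0.3362, 0.0653]
force: [-3.8, -0.6, 6.8]
t: 16.02
eef_pos: [0.4796, 0.3307, 0.0687]
force: [-1.4, -0.5, 0.9]
side [([297.0, 194.6], 24), ([303.2, 203.8], 19), ([288.6, 211.8], 5), ([294.8, 216.1], 16), ([291.1, 221.1], 34)] scene [([227.2, 241.6], 35)]
t 16.125 pin px for 0,1,2 turns [[227.0, 285.0], [226.0, 289.0], [226.0, 292.0]]
[359.2 140.8] area 11 theta -1.6 dist 121.2
[267.3 223.6] area 35 theta -1.6 dist 6.2
[259.3 311.9] area 147 theta -0.45 dist 67.1
```

The bar reappeared on the book side at side px (303,204), which is θ≈-1 and puts the wheel at about 5.3 rad. Mid-stroke force is now about 5 N, so I'll continue.

```bash
python3 -m pendant '[{"x":-0.5,"y":-3.5,"z":-0.2,"rx":0,"ry":0,"rz":0,"fingers":1},{"x":-0.5,"y":-7.5,"z":-1.1,"rx":0,"ry":0,"rz":0,"fingers":1},{"x":-0.5,"y":-11.5,"z":-1.7,"rx":0,"ry":0,"rz":0,"fingers":1},{"x":-0.5,"y":-16,"z":-1.7,"rx":0,"ry":0,"rz":0,"fingers":1},{"x":-0.5,"y":-21,"z":-1.7,"rx":0,"ry":0,"rz":0,"fingers":1}]'| egrep 'pos|force'
python3 -m pendant '[{"x":0,"y":-4,"z":1.4,"rx":0,"ry":0,"rz":0,"fingers":1},{"x":0,"y":-8,"z":1.4,"rx":0,"ry":0,"rz":0,"fingers":1},{"x":0,"y":-12,"z":1.8,"rx":0,"ry":0,"rz":0,"fingers":1},{"x":0,"y":-16,"z":2.7,"rx":0,"ry":0,"rz":0,"fingers":1},{"x":0,"y":-20,"z":4.2,"rx":0,"ry":0,"rz":0,"fingers":1},{"x":0,"y":-24,"z":6.4,"rx":0,"ry":0,"rz":0,"fingers":1},{"x":0,"y":-27,"z":8.5,"rx":0,"ry":0,"rz":0,"fingers":1}]'| egrep 'pos|force'
python3 -m pendant '[{"x":0,"y":-4,"z":-8,"rx":0,"ry":0,"rz":0,"fingers":1},{"x":0,"y":10,"z":-20,"rx":0,"ry":0,"rz":0,"fingers":1},{"x":0,"y":35,"z":-20,"rx":0,"ry":0,"rz":0,"fingers":1},{"x":0,"y":52,"z":-15,"rx":0,"ry":0,"rz":0,"fingers":1},{"x":0,"y":52,"z":-6,"rx":0,"ry":0,"rz":0,"fingers":1},{"x":0,"y":52,"z":-6,"rx":0,"ry":0,"rz":0,"fingers":1}]'| egrep '^t|pos|force'
python3 -c "from h import *;look();bar('b5')"
```

```text
eef_pos: [0.4601, 0.3336, 0.0731]
force: [1.4, -0.3, 3.3]
eef_pos: [0.4304, 0.3365, 0.0659]
force: [-3.7, -1.0, 7.1]
t: 18.42
eef_pos: [0.4804, 0.3311, 0.0691]
force: [-0.3, 0.8, -0.1]
side [([296.8, 194.2], 25), ([288.8, 212.0], 4), ([292.2, 215.6], 5), ([297.0, 218.4], 7), ([290.7, 221.3], 18), ([296.6, 222.8], 5), ([302.2, 222.5], 4)] scene [([207.7, 234.4], 19), ([227.1, 241.1], 35)]
t 18.525 pin px for 0,1,2 turns [[226.0, 285.0], [225.0, 289.0], [224.0, 292.0]]
[206.1 248.3] area 270 theta 0.25 dist 1.1
[259.3 312.1] area 149 theta -0.45 dist 67.4
```

The bar is now near the top (wrist θ=0.25), so the total is about 6.53 rad at about 1.25 rad per stroke. Next I'll do two strokes.

```bash
python3 -m pendant '[{"x":-1,"y":-3.5,"z":0.5,"rx":0,"ry":0,"rz":0,"fingers":1},{"x":-1,"y":-7.5,"z":-0.7,"rx":0,"ry":0,"rz":0,"fingers":1},{"x":-1,"y":-11.5,"z":-1.3,"rx":0,"ry":0,"rz":0,"fingers":1},{"x":-1,"y":-16,"z":-1.3,"rx":0,"ry":0,"rz":0,"fingers":1},{"x":-1,"y":-21,"z":-1.3,"rx":0,"ry":0,"rz":0,"fingers":1}]'| egrep 'pos|force'
python3 -m pendant '[{"x":0,"y":-4,"z":1.4,"rx":0,"ry":0,"rz":0,"fingers":1},{"x":0,"y":-8,"z":1.4,"rx":0,"ry":0,"rz":0,"fingers":1},{"x":0,"y":-12,"z":1.8,"rx":0,"ry":0,"rz":0,"fingers":1},{"x":0,"y":-16,"z":2.7,"rx":0,"ry":0,"rz":0,"fingers":1},{"x":0,"y":-20,"z":4.2,"rx":0,"ry":0,"rz":0,"fingers":1},{"x":0,"y":-24,"z":6.4,"rx":0,"ry":0,"rz":0,"fingers":1},{"x":0,"y":-27,"z":8.5,"rx":0,"ry":0,"rz":0,"fingers":1}]'| egrep 'pos|force'
python3 -m pendant '[{"x":0,"y":-4,"z":-8,"rx":0,"ry":0,"rz":0,"fingers":1},{"x":0,"y":10,"z":-20,"rx":0,"ry":0,"rz":0,"fingers":1},{"x":0,"y":35,"z":-20,"rx":0,"ry":0,"rz":0,"fingers":1},{"x":-0.5,"y":52,"z":-15,"rx":0,"ry":0,"rz":0,"fingers":1},{"x":-0.5,"y":52,"z":-6,"rx":0,"ry":0,"rz":0,"fingers":1},{"x":-0.5,"y":52,"z":-6,"rx":0,"ry":0,"rz":0,"fingers":1}]'| egrep '^t|pos|force'
python3 -c "from h import *;look()"
```

```text
eef_pos: [0.4609, 0.3334, 0.073]
force: [1.5, 0.3, 3.2]
eef_pos: [0.4313, 0.3364, 0.0665]
force: [-5.4, -1.3, 8.5]
t: 20.82
eef_pos: [0.4813, 0.3306, 0.0695]
force: [-0.6, 0.6, 0.2]
side [([297.1, 194.0], 24), ([287.5, 210.2], 4), ([285.2, 215.5], 4), ([296.0, 214.5], 4), ([295.9, 218.8], 12), ([289.0, 219.2], 4), ([286.5, 222.7], 10), ([292.8, 222.8], 5), ([295.8, 222.0], 4)] scene [([227.1, 241.1], 35), ([200.3, 250.3], 7)]
```

```bash
python3 -m pendant '[{"x":-0.5,"y":-3.5,"z":0.5,"rx":0,"ry":0,"rz":0,"fingers":1},{"x":-0.5,"y":-7.5,"z":-0.7,"rx":0,"ry":0,"rz":0,"fingers":1},{"x":-0.5,"y":-11.5,"z":-1.3,"rx":0,"ry":0,"rz":0,"fingers":1},{"x":-0.5,"y":-16,"z":-1.3,"rx":0,"ry":0,"rz":0,"fingers":1},{"x":-0.5,"y":-21,"z":-1.3,"rx":0,"ry":0,"rz":0,"fingers":1}]'| egrep 'pos|force'
python3 -m pendant '[{"x":0,"y":-4,"z":1.4,"rx":0,"ry":0,"rz":0,"fingers":1},{"x":0,"y":-8,"z":1.4,"rx":0,"ry":0,"rz":0,"fingers":1},{"x":0,"y":-12,"z":1.8,"rx":0,"ry":0,"rz":0,"fingers":1},{"x":0,"y":-16,"z":2.7,"rx":0,"ry":0,"rz":0,"fingers":1},{"x":0,"y":-20,"z":4.2,"rx":0,"ry":0,"rz":0,"fingers":1},{"x":0,"y":-24,"z":6.4,"rx":0,"ry":0,"rz":0,"fingers":1},{"x":0,"y":-27,"z":8.5,"rx":0,"ry":0,"rz":0,"fingers":1}]'| egrep 'pos|force'
python3 -m pendant '[{"x":0,"y":-4,"z":-8,"rx":0,"ry":0,"rz":0,"fingers":1},{"x":0,"y":10,"z":-20,"rx":0,"ry":0,"rz":0,"fingers":1},{"x":0,"y":35,"z":-20,"rx":0,"ry":0,"rz":0,"fingers":1},{"x":-0.5,"y":52,"z":-15,"rx":0,"ry":0,"rz":0,"fingers":1},{"x":-0.5,"y":52,"z":-6,"rx":0,"ry":0,"rz":0,"fingers":1},{"x":-0.5,"y":52,"z":-6,"rx":0,"ry":0,"rz":0,"fingers":1}]'| egrep '^t|pos|force'
python3 -c "from h import *;look()"
```

```text
eef_pos: [0.4613, 0.3331, 0.073]
force: [1.8, 0.2, 1.2]
eef_pos: [0.432, 0.3361, 0.0671]
force: [-5.8, -1.8, 9.8]
t: 23.18
eef_pos: [0.482, 0.3304, 0.0699]
force: [-0.5, -0.6, 0.0]
side [([296.9, 193.9], 22), ([292.7, 215.3], 6), ([288.0, 218.2], 4), ([292.6, 222.2], 21), ([301.9, 223.3], 9)] scene [([227.1, 241.0], 36)]
```

```bash
python3 -m pendant '[{"x":-0.5,"y":-3,"z":2.2,"rx":0,"ry":0,"rz":0,"fingers":1},{"x":-0.5,"y":-8,"z":1,"rx":0,"ry":0,"rz":0,"fingers":1},{"x":-0.5,"y":-13,"z":0.3,"rx":0,"ry":0,"rz":0,"fingers":1},{"x":-0.5,"y":-18,"z":0.3,"rx":0,"ry":0,"rz":0,"fingers":1},{"x":-0.5,"y":-23,"z":0.3,"rx":0,"ry":0,"rz":0,"fingers":1}]'| egrep 'pos|force'
python3 -m pendant '[{"x":0,"y":-4,"z":1.2,"rx":0,"ry":0,"rz":0,"fingers":1},{"x":0,"y":-8,"z":1.2,"rx":0,"ry":0,"rz":0,"fingers":1},{"x":0,"y":-12,"z":1.6,"rx":0,"ry":0,"rz":0,"fingers":1},{"x":0,"y":-16,"z":2.5,"rx":0,"ry":0,"rz":0,"fingers":1},{"x":0,"y":-20,"z":4,"rx":0,"ry":0,"rz":0,"fingers":1},{"x":0,"y":-24,"z":6.2,"rx":0,"ry":0,"rz":0,"fingers":1},{"x":0,"y":-27,"z":8.2,"rx":0,"ry":0,"rz":0,"fingers":1}]'| egrep 'pos|force'
python3 -m pendant '[{"x":0,"y":-4,"z":-8,"rx":0,"ry":0,"rz":0,"fingers":1},{"x":0,"y":10,"z":-20,"rx":0,"ry":0,"rz":0,"fingers":1},{"x":0,"y":35,"z":-20,"rx":0,"ry":0,"rz":0,"fingers":1},{"x":-0.5,"y":52,"z":-15,"rx":0,"ry":0,"rz":0,"fingers":1},{"x":-0.5,"y":52,"z":-5,"rx":0,"ry":0,"rz":0,"fingers":1},{"x":-0.5,"y":52,"z":-5,"rx":0,"ry":0,"rz":0,"fingers":1}]'| egrep '^t|pos|force'
python3 -c "from h import *;look();bar('b8')"
```

```text
eef_pos: [0.4606, 0.3332, 0.073]
force: [1.9, -1.2, 6.7]
eef_pos: [0.4303, 0.3362, 0.0662]
force: [-4.8, 0.4, 6.6]
t: 25.52
eef_pos: [0.4802, 0.3304, 0.0677]
force: [-0.7, 0.2, -0.7]
side [([297.1, 193.4], 27), ([294.8, 219.0], 20), ([288.8, 217.0], 5), ([285.5, 219.2], 4), ([289.6, 221.1], 7), ([297.7, 223.3], 6)] scene [([227.2, 240.8], 37)]
t 25.625 pin px for 0,1,2 turns [[225.0, 285.0], [225.0, 289.0], [224.0, 292.0]]
[353.6 130.6] area 12 theta -1.6 dist 125.8
[259.2 312. ] area 137 theta -0.5 dist 67.2
```

```bash
python3 -m pendant '[{"x":-0.5,"y":-3,"z":0.3,"rx":0,"ry":0,"rz":0,"fingers":1},{"x":-0.5,"y":-7,"z":-0.9,"rx":0,"ry":0,"rz":0,"fingers":1},{"x":-0.5,"y":-11.5,"z":-1.7,"rx":0,"ry":0,"rz":0,"fingers":1},{"x":-0.5,"y":-16,"z":-1.8,"rx":0,"ry":0,"rz":0,"fingers":1},{"x":-0.5,"y":-21,"z":-1.8,"rx":0,"ry":0,"rz":0,"fingers":1}]'| egrep 'pos|force'
python3 -m pendant '[{"x":0,"y":-4,"z":1.2,"rx":0,"ry":0,"rz":0,"fingers":1},{"x":0,"y":-8,"z":1.2,"rx":0,"ry":0,"rz":0,"fingers":1},{"x":0,"y":-12,"z":1.6,"rx":0,"ry":0,"rz":0,"fingers":1},{"x":0,"y":-16,"z":2.5,"rx":0,"ry":0,"rz":0,"fingers":1},{"x":0,"y":-20,"z":4,"rx":0,"ry":0,"rz":0,"fingers":1},{"x":0,"y":-24,"z":6.2,"rx":0,"ry":0,"rz":0,"fingers":1},{"x":0,"y":-27,"z":8.2,"rx":0,"ry":0,"rz":0,"fingers":1}]'| egrep 'pos|force'
python3 -m pendant '[{"x":0,"y":-4,"z":-8,"rx":0,"ry":0,"rz":0,"fingers":1},{"x":0,"y":10,"z":-20,"rx":0,"ry":0,"rz":0,"fingers":1},{"x":0,"y":35,"z":-20,"rx":0,"ry":0,"rz":0,"fingers":1},{"x":-0.5,"y":52,"z":-15,"rx":0,"ry":0,"rz":0,"fingers":1},{"x":-0.5,"y":52,"z":-5,"rx":0,"ry":0,"rz":0,"fingers":1},{"x":-0.5,"y":52,"z":-5,"rx":0,"ry":0,"rz":0,"fingers":1}]'| egrep '^t|pos|force'
python3 -c "from h import *;look();bar('b9')"
```

```text
eef_pos: [0.4611, 0.3334, 0.073]
force: [1.0, -1.1, 4.5]
eef_pos: [0.4309, 0.3364, 0.0666]
force: [-4.6, -0.9, 8.6]
t: 27.92
eef_pos: [0.4808, 0.3307, 0.0679]
force: [-0.7, 0.2, 0.4]
side [([297.3, 193.4], 27), ([294.2, 215.1], 9), ([290.8, 217.2], 13), ([285.3, 219.8], 6), ([288.5, 222.3], 6), ([295.0, 223.1], 8), ([298.2, 221.5], 4)] scene [([227.2, 240.7], 36)]
t 28.025 pin px for 0,1,2 turns [[225.0, 285.0], [224.0, 289.0], [223.0, 292.0]]
[259.3 312.5] area 144 theta -0.5 dist 67.8
```

```bash
python3 -m pendant '[{"x":-0.5,"y":-3,"z":0.3,"rx":0,"ry":0,"rz":0,"fingers":1},{"x":-0.5,"y":-7,"z":-0.9,"rx":0,"ry":0,"rz":0,"fingers":1},{"x":-0.5,"y":-11.5,"z":-1.5,"rx":0,"ry":0,"rz":0,"fingers":1},{"x":-0.5,"y":-16,"z":-1.6,"rx":0,"ry":0,"rz":0,"fingers":1},{"x":-0.5,"y":-21,"z":-1.6,"rx":0,"ry":0,"rz":0,"fingers":1}]'| egrep 'pos|force'
python3 -m pendant '[{"x":0,"y":-4,"z":1.2,"rx":0,"ry":0,"rz":0,"fingers":1},{"x":0,"y":-8,"z":1.2,"rx":0,"ry":0,"rz":0,"fingers":1},{"x":0,"y":-12,"z":1.6,"rx":0,"ry":0,"rz":0,"fingers":1},{"x":0,"y":-16,"z":2.5,"rx":0,"ry":0,"rz":0,"fingers":1},{"x":0,"y":-20,"z":4,"rx":0,"ry":0,"rz":0,"fingers":1},{"x":0,"y":-24,"z":6.2,"rx":0,"ry":0,"rz":0,"fingers":1},{"x":0,"y":-27,"z":8.2,"rx":0,"ry":0,"rz":0,"fingers":1}]'| egrep 'pos|force'
python3 -m pendant '[{"x":0,"y":-4,"z":-8,"rx":0,"ry":0,"rz":0,"fingers":1},{"x":0,"y":10,"z":-20,"rx":0,"ry":0,"rz":0,"fingers":1},{"x":0,"y":35,"z":-20,"rx":0,"ry":0,"rz":0,"fingers":1},{"x":-0.5,"y":52,"z":-15,"rx":0,"ry":0,"rz":0,"fingers":1},{"x":-0.5,"y":52,"z":-5,"rx":0,"ry":0,"rz":0,"fingers":1},{"x":-0.5,"y":52,"z":-5,"rx":0,"ry":0,"rz":0,"fingers":1}]'| egrep '^t|pos|force'
python3 -c "from h import *;look();bar('b10')"
```

```text
eef_pos: [0.4617, 0.3336, 0.0729]
force: [1.2, -0.1, 4.6]
eef_pos: [0.4318, 0.3366, 0.0672]
force: [-5.4, -0.9, 10.5]
t: 30.32
eef_pos: [0.4817, 0.331, 0.0683]
force: [-0.4, 0.7, 0.3]
side [([297.0, 193.0], 24), ([286.4, 212.6], 5), ([286.0, 216.2], 4), ([290.6, 220.9], 21), ([297.8, 220.0], 4), ([285.8, 222.0], 5), ([298.3, 222.9], 12)] scene [([205.7, 239.4], 15), ([227.2, 240.6], 37)]
t 30.425 pin px for 0,1,2 turns [[223.0, 285.0], [222.0, 289.0], [221.0, 292.0]]
[354.2 115.7] area 10 theta -1.6 dist 139.6
[188.9 244.7] area 210 theta 0.6 dist 1.6
[259.2 311.9] area 131 theta -0.5 dist 67.4
[260.3 320.8] area 11 theta -0.5 dist 76.3
```

The bar is at θ≈0.6 past its second return to the top, so the total is about 13.2 rad (2.1 turns). That is within 2 to 2.5 turns, and the pin rose consistently. Now I'll go over the cheek to its book side.

```bash
python3 -m pendant '[{"x":0,"y":0,"z":-30,"rx":0,"ry":0,"rz":0,"fingers":1},{"x":0,"y":5,"z":-60,"rx":0,"ry":0,"rz":0,"fingers":1},{"x":0,"y":45,"z":-60,"rx":0,"ry":0,"rz":0,"fingers":1},{"x":-1,"y":85,"z":-60,"rx":0,"ry":0,"rz":0,"fingers":1},{"x":-2,"y":114,"z":-50,"rx":0,"ry":0,"rz":0,"fingers":1},{"x":-2,"y":114,"z":-30,"rx":0,"ry":0,"rz":0,"fingers":1},{"x":-2,"y":114,"z":-30,"rx":0,"ry":0,"rz":0,"fingers":1}]'| egrep '^t|pos|force|rot'
python3 - <<'E'
from h import *
s=robot.get_state();a=robot.snapshot("wrist");b=robot.snapshot("side")[140:290,180:340];cv2.imwrite("pics/w12.png",a)
W=cam("wrist",s);print(proj(W,[s['eef_pos'],s['eef_pos']+[0,0,.025]]),proj(W,clamp2w(Q,[[0,0,100],[0,0,54],[0,50,54]])))
cv2.imwrite("pics/m12.png",np.hstack([cv2.resize(a,(440,330)),cv2.resize(b,(352,330),interpolation=2)]))
E
```

```text
t: 31.35
eef_pos: [0.5932, 0.3212, 0.0926]
eef_rot: [-2.287, -2.117, 0.057]
force: [-0.6, 0.1, -0.3]
[[258.46897695 225.25042596]
 [256.53942691 242.90113399]] [[227.57397492 233.00407649]
 [236.20647184 208.08705657]
 [295.92013371 210.30666494]]
```

View pics/m12.png

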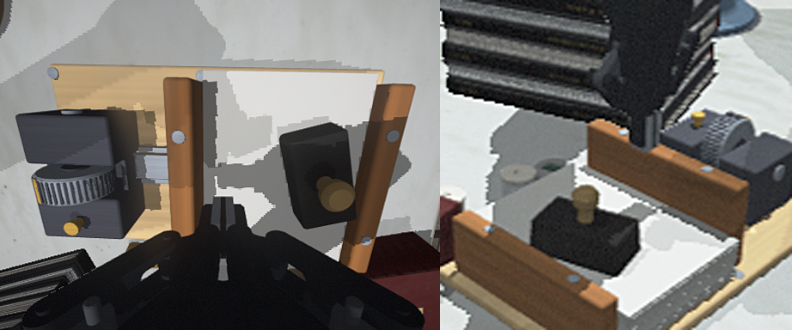

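The tip is just on the book side of the cheek face, about 6 mm clear, and the weight is far to the right. The wheel's bar shows on the robot side, as expected. Descending.

```bash
python3 -m pendant '[{"x":0,"y":3,"z":8,"rx":0,"ry":0,"rz":0,"fingers":1},{"x":0,"y":3,"z":20,"rx":0,"ry":0,"rz":0,"fingers":1},{"x":0,"y":3,"z":32,"rx":0,"ry":0,"rz":0,"fingers":1},{"x":0,"y":3,"z":37,"rx":0,"ry":0,"rz":0,"fingers":1},{"x":0,"y":3,"z":37,"rx":0,"ry":0,"rz":0,"fingers":1}]'| egrep '^t|pos|force|rot'
python3 - <<'E'
from h import *
s=robot.get_state();M=R.from_rotvec(s['eef_rot']).as_matrix()
print(M.round(3)); print("tool vec for 10mm clamp -y",(M.T@np.array([-np.cos(Q[2]),-np.sin(Q[2]),0])*10).round(2))
E
```

```text
t: 32.08
eef_pos: [0.5956, 0.3218, 0.0571]
eef_rot: [-2.286, -2.118, 0.052]
force: [-0.4, -0.3, -0.4]
[[ 0.076  0.996 -0.041]
 [ 0.997 -0.076 -0.005]
 [-0.008 -0.041 -0.999]]
tool vec for 10mm clamp -y [ 0.22 -9.99  0.41]
```

```bash
python3 -m pendant '[{"x":0,"y":-5,"z":0,"rx":0,"ry":0,"rz":0,"fingers":1},{"x":0.2,"y":-9,"z":0.4,"rx":0,"ry":0,"rz":0,"fingers":1},{"x":0.3,"y":-13,"z":0.5,"rx":0,"ry":0,"rz":0,"fingers":1},{"x":0.4,"y":-17,"z":0.7,"rx":0,"ry":0,"rz":0,"fingers":1},{"x":0.5,"y":-21,"z":0.8,"rx":0,"ry":0,"rz":0,"fingers":1}]'| egrep '^t|pos|force'
python3 -m pendant '[{"x":0.1,"y":-4,"z":0.2,"rx":0,"ry":0,"rz":0,"fingers":1},{"x":0.2,"y":-8,"z":0.3,"rx":0,"ry":0,"rz":0,"fingers":1},{"x":0.3,"y":-12,"z":0.5,"rx":0,"ry":0,"rz":0,"fingers":1},{"x":0.4,"y":-16,"z":0.7,"rx":0,"ry":0,"rz":0,"fingers":1},{"x":0.5,"y":-20,"z":0.8,"rx":0,"ry":0,"rz":0,"fingers":1},{"x":0.6,"y":-24,"z":1,"rx":0,"ry":0,"rz":0,"fingers":1},{"x":0.7,"y":-28,"z":1.2,"rx":0,"ry":0,"rz":0,"fingers":1}]'| egrep '^t|pos|force'
```

```text
t: 32.7
eef_pos: [0.5756, 0.3241, 0.0575]
force: [2.8, 0.4, -1.4]
t: 33.58
eef_pos: [0.5476, 0.3268, 0.0575]
force: [2.2, 0.3, -1.6]
```

```bash
python3 -m pendant '[{"x":0.1,"y":-4,"z":0.2,"rx":0,"ry":0,"rz":0,"fingers":1},{"x":0.2,"y":-8,"z":0.3,"rx":0,"ry":0,"rz":0,"fingers":1},{"x":0.3,"y":-12,"z":0.5,"rx":0,"ry":0,"rz":0,"fingers":1},{"x":0.4,"y":-16,"z":0.7,"rx":0,"ry":0,"rz":0,"fingers":1},{"x":0.5,"y":-19,"z":0.8,"rx":0,"ry":0,"rz":0,"fingers":1}]'| egrep '^t|pos|force'
python3 -m pendant '[{"x":0,"y":-1.5,"z":0,"rx":0,"ry":0,"rz":0,"fingers":1},{"x":0,"y":-3,"z":0,"rx":0,"ry":0,"rz":0,"fingers":1}]'| egrep '^t|pos|force'
```

```text
t: 34.2
eef_pos: [0.5283, 0.3288, 0.0575]
force: [2.2, -0.8, 0.0]
t: 34.45
eef_pos: [0.5284, 0.3288, 0.0577]
force: [9.4, 0.4, -6.8]
```

```bash
python3 -m pendant '[{"x":0,"y":-1.5,"z":0,"rx":0,"ry":0,"rz":0,"fingers":1},{"x":0,"y":-3,"z":0,"rx":0,"ry":0,"rz":0,"fingers":1}]'| egrep '^t|pos|force'
```

```text
t: 34.7
eef_pos: [0.5287, 0.3288, 0.0578]
force: [9.7, 1.6, -6.9]
```

The force rose with no further travel, so the cheek is at its stop. I'll back off, lift clear and check.

```bash
python3 -m pendant '[{"x":0,"y":8,"z":0,"rx":0,"ry":0,"rz":0,"fingers":1},{"x":0,"y":20,"z":0,"rx":0,"ry":0,"rz":0,"fingers":1},{"x":0,"y":22,"z":-25,"rx":0,"ry":0,"rz":0,"fingers":1},{"x":0,"y":22,"z":-60,"rx":0,"ry":0,"rz":0,"fingers":1},{"x":0,"y":22,"z":-100,"rx":0,"ry":0,"rz":0,"fingers":1},{"x":0,"y":22,"z":-110,"rx":0,"ry":0,"rz":0,"fingers":1},{"x":0,"y":22,"z":-110,"rx":0,"ry":0,"rz":0,"fingers":1}]'| egrep '^t|pos|force'
python3 - <<'E'
from h import *
a=robot.snapshot("wrist");b=robot.snapshot("side")[140:290,180:340]
look();bar('end')
cv2.imwrite("pics/fin.png",np.hstack([cv2.resize(a,(440,330)),cv2.resize(b,(352,330),interpolation=2)]))
E
```

```text
t: 35.58
eef_pos: [0.5536, 0.3274, 0.1674]
force: [-0.4, 0.2, -0.4]
side [([297.0, 193.2], 24), ([289.0, 200.6], 5), ([299.1, 211.2], 72), ([308.5, 208.5], 14), ([314.1, 213.1], 14), ([324.6, 213.6], 5), ([287.8, 215.0], 5), ([295.9, 216.0], 10), ([333.6, 215.6], 5), ([316.8, 216.7], 9), ([326.8, 218.5], 25), ([317.3, 219.9], 7), ([286.2, 221.8], 5), ([296.5, 222.5], 6), ([300.5, 221.2], 4), ([291.3, 223.6], 10), ([309.8, 223.2], 5), ([313.5, 223.5], 4), ([325.1, 223.1], 9)] scene [([225.2, 221.8], 77), ([205.7, 239.4], 15), ([227.2, 240.6], 37)]
t 35.775 pin px for 0,1,2 turns [[172.0, 226.0], [171.0, 228.0], [169.0, 230.0]]
[144.5 194.5] area 81 theta 0.65 dist 0.8
[167.7 229.5] area 114 theta -0.15 dist 33.1
[201.5 260.8] area 84 theta -0.75 dist 68.0
```

View pics/fin.png

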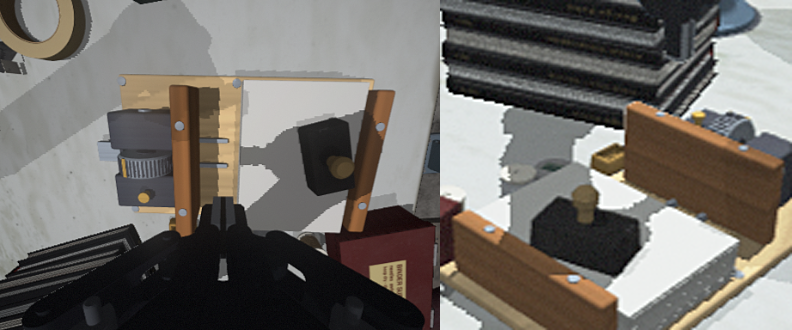

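The cheek is back against the lock block and the book and weight have not moved. The bar is at θ≈0.65 and the pin pixel matches two turns. Handing in.

```bash
python3 -c "from station import robot;print(robot.job_done())"
```

```text
the job is handed in; nothing more can be done
None
```

I rolled the lock wheel out about 2.1 turns with the closed fingertip, then pushed the sliding cheek back to its stop. I handed the job in at about 36 s with the arm lifted clear. `job_done()` gives no verdict.

- **Wheel:** the brass bar's last reading was 0.60–0.65 rad past its second return to the top, about 13.2 rad against the 12.57 needed. I followed the bar's first return (5.3 to 6.5 rad); the second turn was partly inferred because the bar was hidden for some strokes.
- **Pin:** the final wrist view put it within about 2 pixels of its predicted place for two turns. In the side view it rose only about 70% of the predicted pixels, but in the same proportion after one turn and after two.
- **Cheek:** it slid with about 2–3 N and then stopped dead at about 10 N after roughly 55 mm. The last picture shows it against the lock block.
- **Surroundings:** the book and weight look unmoved in the last picture. I didn't measure the reels, tin or wax again, but the arm stayed clear of them.
- **Disagreement:** the reported tool height was about 25 mm lower than the actual fingertip, so I found the rim by touch instead. Some early strokes also pressed too lightly and slipped a little. The highest force I read after a move was about 12 N.

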